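Ready the gourd-carving stand: stow the tips, set and lock the steadying leg

TASK

Get the gourd-carving stand ready: put the orange case of burner tips into the stand's open drawer and push the drawer fully shut. Then draw the steadying leg out by its wide foot bar until its yellow line is level with the red length mark, keep it there and, only then, squeeze the blue cam lever fully closed against the leg. The leg springs back if let go, so finish with the gripper still clamped over leg and lever with the leg at the mark, and leave the cup, the loose gourd and the pencil where they are.

Things in the scene. Friction and masses are not known exactly. Their poses are not given: they have to be found in the camera images.
- stand: The carving stand, fixed to the table: a wooden box 140 (x) x 200 (y) x 85 mm high, drawer in its -x face. Origin: centre of its underside, z up. On top an aluminium channel, open above, runs along y at x = +35 mm (walls to 108 mm above the table, y = -100 to +90); a gourd 60 mm wide, reaching 200 mm above the table, is strapped fixed at x = -30, y = +65 mm.
- drawer (a joint): Opening of the drawer, m: 0 fully shut, grows as it slides out along the stand's -x; starts 0.080 to 0.092 open, stop at 0.100. It stays where it is left; about 1 N moves it. Pushing the handle or the front towards the stand's +x shuts it.
- drawer_floor (a point): Centre of the drawer's inner floor, 16 mm above the table, axes parallel to the stand's. The tray inside is 108 (x) x 168 mm (y); its walls rise 44 mm above this floor. In this frame the uncovered part runs from x = -54 mm to x = (opening - 70 mm); the stand's top covers the rest. The front board fills x = -58 to -70 mm, top 71 mm above the table.
- drawer_handle (a point): Middle of the drawer's steel bar handle: 10 mm thick (x), 90 mm long (y), 12 mm high, centre 50 mm above the table, 25 mm in front of the drawer's front board. It may simply be pushed.
- tips: Loose orange plastic case of burner tips with a white stripe, 46 (x) x 34 (y) x 30 mm high, about 60 g. Origin: centre of its underside; z up. It starts flat on the table to the right of the drawer.
- leg (a joint): How far the steadying leg is drawn out, m: 0 home (its start), grows as it slides along the stand's -y, stop at 0.100. A soft spring always draws it home with 2.5 to 3.5 N (also with the lever closed: the lock is worn), so it must be held. The leg is a dark steel bar 20 x 20 mm in section along the stand's y, its axis 100 mm above the table.
- foot_bar (a point): Middle of the inner (+y) face of the grey foot bar that crosses the leg's outer end: 120 mm (along the stand's x) x 12 mm thick, from 86 to 116 mm above the table, on two rubber-footed legs 90 mm apart. Open fingers lowered astride the leg (one on either side in the stand's x) just inboard of it draw the leg out by pushing this face outwards with their sides.
- leg_grip (a point): Point on the axis of the leg's bar, moving with the leg, 20 mm inboard (towards the stand, its +y) of the foot bar's inner face: where to straddle and squeeze. Axes parallel to the stand's. With the lever closed the stack to be clamped here runs from x = -10 to +18 mm (28 mm wide); with the lever open up to 36 mm on the + side (46 mm wide), 40 mm at its free end.
- leg_pointer (a point): The yellow line across the top of the leg's dark bar (8 mm wide), moving with the leg inside the open channel.
- mark: The red length mark: a clip 8 mm wide (along the stand's y) with a flat wing on each wall of the channel. Origin: its middle, at 85 mm above the table; axes parallel to the stand's. The yellow line lies level with it when both have the same y in the stand's frame, which is reached with the leg drawn out 45 to 85 mm. Seen only: it does not stop the leg.
- cam (a joint): Angle of the blue cam lever, rad: 0 fully closed, flat along the leg's +x side; starts 0.26 to 0.34 open. It hinges about a vertical pin on the leg 50 mm inboard of leg_grip, its free end next to the foot bar swinging out to the stand's +x; it stays where it is left and takes about 4 N near the free end to move.
- cam_tip (a point): Near the free end of the cam lever, on its middle line, 60 mm from the pin, at the height of the leg's axis. The lever is 7 mm thick, 66 mm long and 26 mm high.
- cup: Bystander: white paper cup 74 mm wide, 85 mm high, loose. Origin: centre of its underside.
- gourd: Bystander: loose yellow bottle gourd standing upright, 66 mm wide, 120 mm high. Origin: centre of its underside.
- pencil: Bystander: loose yellow pencil 165 mm long, 7 mm thick, lying along its x. Origin: underside, middle.
There are look-alikes about, which are no part of the job. Of the things that look like the tips, the middle-sized one is meant.

How it is judged:
By the outcome, as a careful person would: the job done as asked, in the order asked, and still so for the second after the job is handed in, while the arm keeps its last pose, push and grip.
It also fails if it takes over 58 s, if anything falls off the work surface, if the arm or the gripper's body presses on something with over 40 N, if the wrist force passes 120 N, or if a joint passes its speed limit or range.

ROBOT

A 7-joint arm with a two-finger parallel gripper is mounted at the origin on the work surface. World frame = base frame: x ahead of the robot, y to its left, z up, the work surface at z = 0. Lengths are in mm, angles in rad, forces in N, time in s.
With the tool pointing down it reaches from about 400 to 875 mm from the base axis. Payload 6.5 kg.
Tool frame: the origin (TCP) lies between the finger pads; the fingertips stand 14 mm ahead of it and the grasp point (between the pads) lies 5 mm behind it (manip.tip_extent is the distance from the TCP to the fingertips, in mm); z points along the fingers, y is the line along which they close (so a half turn about z gives the same grasp; the last joint's range is limited). The gripper opens to 88 mm and grips with 3 to 60 N. Pads are 18 mm wide; open, the fingers measure 123 mm over their backs; the gripper's body (75 mm by 187 mm) begins 45 mm behind the grasp point.
Start: joints at [1.236, 0.536, -0.004, 1.538, 0.003, 1.067, -0.071], TCP at [172.62, -626.652, 252.716] pointing down, gripper open.
Joint ranges: [-2.7, 2.7], [-0.37, 2.16], [-1.27, 1.26], [0.24, 2.4], [-1.31, 4.45], [0.19, 1.91], [-2.76, 2.76]. Speed limits (rad/s): [2.39, 2.39, 3.14, 3.14, 3.14, 3.14, 3.14].

INTERFACE

Orientations are given as a unit quaternion [x, y, z, w].
In Python, from station import monitor, vision, manip gives the robot as it stands.
- The arm moves only by the shell command python3 -m pendant 'ROWS' [FORCE]. ROWS is JSON, one flat list of numbers, 7 for each row, row after row: the shift along the tool's x, y, z in m, then the turn, a rotation vector about the tool's x, y, z in degrees, then the finger opening in m, from 0 to 0.0881. In form: [x, y, z, rx, ry, rz, hand, x, y, z, rx, ry, rz, hand, ...]. A call has 1 to 20 rows; each row shifts and turns the commanded pose from where the row before left it, along the tool's axes as they then stand; what a row does not reach is not made up. A row lasts 1/10 s, in which the tool goes at most 50 mm and 8.59 degrees, less where a joint would pass 70% of its speed; a pose out of reach is approached as far as the arm can. A call with a gripper value outside its range is refused whole. The fingers move at their own pace and stop on an object; FORCE is the grip in N (left out, the last holds). Time passes only in rows, so rows that do not move let the fingers close. It gives the time, the measured TCP pose, the force, the opening and the grip force at its end, in the units of the state.
- monitor.sense(): the state, without advancing time (a new reading comes with each control period).
- vision.snapshot(name): name is "scene" or "top" or "wrist"; returns a dict with "pixels" (400x640x3 uint8, red, green, blue), "K" (3x3 intrinsics, pixels), "k1" (the pictures are not rectified: a ray, as slopes to the right and down, at radius r is drawn at 1 + k1 r^2 times it, then the intrinsics apply), "R" (3x3) and "t" (3): a world point X has camera coordinates R X + t. Camera axes: x right, y down, z forward; pixel columns grow to the right and rows downward; lengths in mm; the calibration is good to about 2 mm. A picture is of the moment at which its call begins. There is no depth.
- manip.finish_job(): hands the job in; it is judged then, once.
The state is a dict: "clock": time; "q": joint angles; "qvel": joint speeds; "tau": joint torques, N m; "ee_pos": TCP position; "orientation": TCP orientation; "contact_force": force on the tool from outside, world axes, zero at the start; "wrist_torque": the same for the moment, N m; "gripper_width": finger opening in mm; "finger_force": force on a finger pad.
Only numpy, scipy, OpenCV 4.12 (cv2) and the standard library are available. Lean on these libraries where they do the work, as an engineer would, in place of code of your own. Each camera call takes 0.05 s, during which the arm holds its last target. There are 200 camera calls.

## Working session

There is one attempt and no reset: what is moved stays moved. The work goes in short steps, Python scripts to look and compute and a shell command to move; the robot and the scene stay as the last step left them, time stands still between calls to the robot, and variables do not carry over. Pictures are saved under pics/ and viewed, at most 10 in all, crops included, and the job is handed in when it is done.

```bash
ls; mkdir -p pics; python3 - <<'E'
from station import monitor, vision, manip
import cv2,numpy as np,pickle
print(monitor.sense())
for n in("scene","top"):
    s=vision.snapshot(n); pickle.dump(s,open(f'{n}0.pkl','wb'))
    cv2.imwrite(f'pics/{n}0.png',s['pixels'][:,:,::-1]); print(n,s['K'],s['k1'],s['R'],s['t'])
E
```

```text
pics
{'clock': 0.0, 'q': array([ 1.235841  ,  0.53717935, -0.0044867 ,  1.53882356,  0.00256323,
        1.06732951, -0.07120681]), 'qvel': array([ 0.00049984, -0.00121236,  0.00058955, -0.00066098,  0.00021713,
        0.00169775, -0.00046073]), 'tau': array([-3.56278988e-04, -5.70970738e+01,  9.90813710e-01, -2.51605582e+01,
       -5.61602775e-02,  1.78262632e-02,  2.04048579e-04]), 'ee_pos': array([ 172.46448323, -626.09833107,  251.849384  ]), 'orientation': array([ 9.90978593e-01,  1.34017447e-01, -1.51133287e-04, -8.54077926e-04]), 'contact_force': array([ 0.63229279,  0.25870717, -0.5813707 ]), 'wrist_torque': array([ 0.01003778, -0.00621687, -0.05275847]), 'finger_force': 0.0, 'gripper_width': 88.59721004632613}
scene [[492.93921323   0.         313.44622595]
 [  0.         492.93921323 196.02336515]
 [  0.           0.           1.        ]] -0.02131911115054441 [[ 0.41189046  0.91122751  0.00326583]
 [ 0.67983645 -0.3049073  -0.66697372]
 [-0.60676903  0.27694035 -0.74507409]] [-207.5329224  -330.65956808 1735.91171313]
top [[374.81466724   0.         312.23678962]
 [  0.         374.81466724 203.41785118]
 [  0.           0.           1.        ]] -0.0005828441655518159 [[-8.92133444e-04 -9.99989674e-01  4.45611728e-03]
 [-9.94104739e-01  4.03731475e-04 -1.08423264e-01]
 [ 1.08420345e-01 -4.52657533e-03 -9.94094834e-01]] [-48.32201528 563.32200252 961.34532732]
```

View pics/scene0.png

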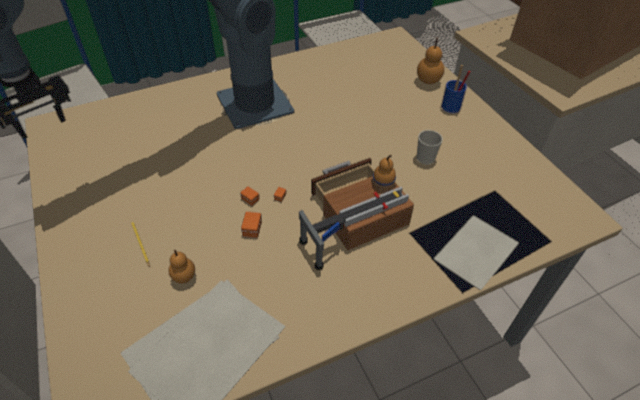

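View pics/top0.png

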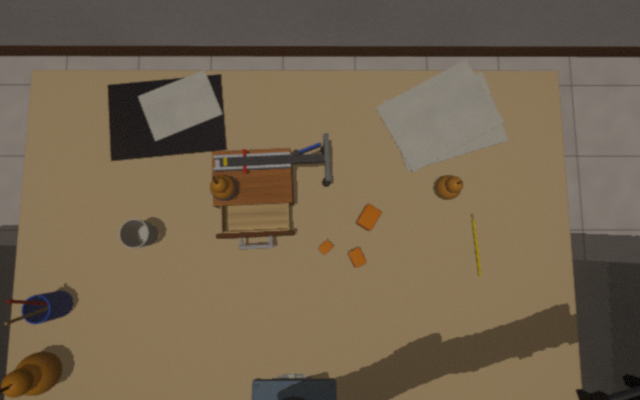

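Top view: the stand is at about (253,180), with the open drawer towards the robot and the handle at (256,243). The foot bar is at (327,158), the blue lever at (308,149), the red mark at (246,160) and the yellow line at (225,160). There are three orange cases: large at (369,217), middle at (357,257) and small at (326,247).

```bash
cat > h.py <<'E'
import cv2,numpy as np
def ray(s,uv):
    K=s['K'];d=np.array([(uv[0]-K[0,2])/K[0,0],(uv[1]-K[1,2])/K[1,1]]);u=d.copy()
    for _ in range(20): u=d/(1+s['k1']*(u@u))
    R=np.array(s['R']);return -R.T@np.array(s['t']),R.T@np.array([u[0],u[1],1])
def plane(s,uv,z):
    c,d=ray(s,uv);return c+d*(z-c[2])/d[2]
def proj(s,X):
    p=np.array(s['R'])@X+s['t'];u=p[:2]/p[2];u=u*(1+s['k1']*(u@u));return u*s['K'][0,0]+np.array(s['K'])[:2,2]
def tri(s1,a,s2,b):
    c1,d1=ray(s1,a);c2,d2=ray(s2,b)
    k=np.linalg.lstsq(np.c_[d1,-d2],c2-c1,rcond=None)[0]
    p,q=c1+k[0]*d1,c2+k[1]*d2;return (p+q)/2,np.linalg.norm(p-q)
def blobs(s,lo,hi,amin=8,box=None):
    h=cv2.cvtColor(s['pixels'],cv2.COLOR_RGB2HSV);m=cv2.inRange(h,np.array(lo),np.array(hi))
    if box: k=np.zeros_like(m);k[box[1]:box[3],box[0]:box[2]]=1;m*=k
    n,l,st,c=cv2.connectedComponentsWithStats(m)
    return [(tuple(np.round(c[i],1)),int(st[i,4]),cv2.minAreaRect(np.argwhere(l==i)[:,::-1].astype(np.float32))) for i in range(1,n) if st[i,4]>=amin]
E
python3 - <<'E'
from h import *
import pickle
S={n:pickle.load(open(n+'0.pkl','rb')) for n in('scene','top')}
for n in S:
  print(n)
  for nm,lo,hi in(('or',(5,190,120),(12,255,255)),('red',(0,150,90),(4,255,255)),('red2',(174,150,80),(180,255,255)),('blue',(100,140,60),(125,255,255)),('yel',(22,150,120),(35,255,255))):
    for b in blobs(S[n],lo,hi):print(nm,b[0],b[1],np.round(b[2][1],1),round(b[2][2]))
a=S['top']['pixels'][130:270,195:395,::-1];b=S['scene']['pixels'][150:280,230:430,::-1]
cv2.imwrite('pics/c1.png',cv2.resize(a,None,fx=4,fy=4,interpolation=cv2.INTER_CUBIC))
cv2.imwrite('pics/c2.png',cv2.resize(b,None,fx=4,fy=4,interpolation=cv2.INTER_CUBIC))
E
```

```text
scene
or (np.float64(247.2), np.float64(190.2)) 9 [2. 4.] 90
or (np.float64(279.5), np.float64(191.0)) 22 [4.6 9.8] 68
or (np.float64(254.6), np.float64(194.5)) 11 [3.4 5.1] 14
or (np.float64(247.8), np.float64(215.8)) 11 [2.6 6.4] 53
or (np.float64(253.0), np.float64(214.8)) 8 [1.7 4.1] 76
or (np.float64(245.0), np.float64(221.0)) 8 [3.6 2.5] 56
or (np.float64(255.8), np.float64(221.7)) 19 [7.  5.7] 59
or (np.float64(243.4), np.float64(226.0)) 8 [2.2 4.4] 14
red (np.float64(376.1), np.float64(194.2)) 15 [5.  2.5] 56
red (np.float64(384.7), np.float64(205.7)) 15 [5.8 2.4] 53
blue (np.float64(453.0), np.float64(97.9)) 353 [17.8 30.4] 10
blue (np.float64(331.1), np.float64(230.0)) 102 [ 6.4 21.9] 45
yel (np.float64(395.9), np.float64(194.0)) 18 [5.7 2.8] 45
yel (np.float64(139.6), np.float64(242.0)) 72 [40.9  1.9] 68
top
red (np.float64(244.2), np.float64(152.7)) 13 [5. 2.] 90
red (np.float64(244.5), np.float64(168.8)) 18 [5. 3.] 90
blue (np.float64(309.6), np.float64(147.5)) 25 [ 1.1 20.2] 68
blue (np.float64(45.5), np.float64(308.4)) 65 [25.3 11.6] 83
yel (np.float64(225.0), np.float64(161.3)) 23 [7. 2.] 90
yel (np.float64(476.3), np.float64(247.6)) 154 [55.4  2.9] 83
```

View pics/c1.png

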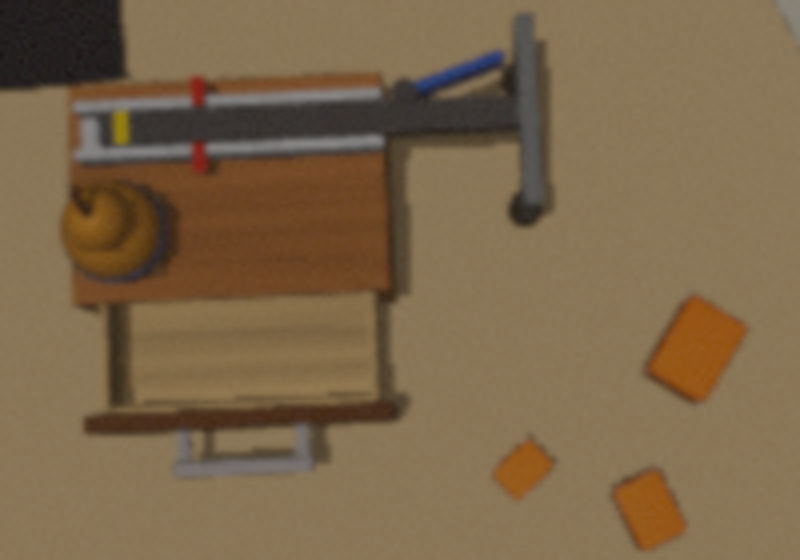

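View pics/c2.png

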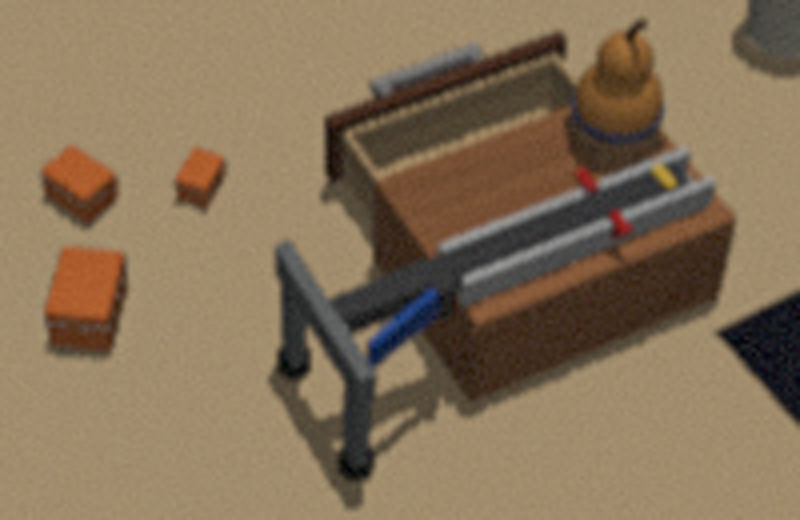

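The crops show the stand with a slight yaw and its right (-y) edge at crop (383-388, 75-292). The middle case is centred at about (649,508) in the top crop and (79,185) in the scene crop. Next I'll compute positions.

```bash
python3 - <<'E'
from h import *
import pickle
S={n:pickle.load(open(n+'0.pkl','rb')) for n in('scene','top')};t,sc=S['top'],S['scene']
T=lambda x,y:((x+.5)/4-.5+195,(y+.5)/4-.5+130)
C=lambda x,y:((x+.5)/4-.5+230,(y+.5)/4-.5+150)
for n,c,z in(('stand',[(383,75),(388,292),(75,304),(72,85)],85),('tips',[(655,468),(686,527),(648,549),(613,490)],30),('big',[(694,295),(747,327),(699,402),(647,370)],30),('small',[(530,437),(553,462),(518,498),(493,472)],20),('handle',[(175,474),(310,466),(180,463),(308,456)],56),('front',[(86,417),(395,403),(86,432),(395,417)],71),('foot',[(515,14),(535,14),(523,210),(543,208)],116),('lev',[(502,57),(420,91)],113),('mark',[(198,92),(200,158)],108),('yel',[(121,127)],110)):
    P=np.array([plane(t,T(*p),z) for p in c])[:,:2]
    print(n,P.round(1).tolist(),'mean',P.mean(0).round(1),'edges',np.linalg.norm(P-np.roll(P,-1,0),axis=1).round(1),'ang',np.degrees(np.arctan2(*(P[1]-P[0])[::-1])).round(1) if len(P)>1 else '')
print(tri(t,T(649,508),sc,C(82,172)))
for n,b in(('tips',[79,172]),('small',[203,163]),('big',[88,272])): print(n,plane(sc,C(*b),30))
print(tri(t,(244.2,152.7),sc,(384.7,205.7)),tri(t,(244.5,168.8),sc,(376.1,194.2)),tri(t,(225,161.3),sc,(395.9,194.0)))
E
```

```text
stand [[698.1, 7.0], [559.4, 3.1], [551.9, 198.4], [691.6, 204.2]] mean [625.2 103.2] edges [138.8 195.4 139.8 197.3] ang -178.4
tips [[449.6, -169.4], [411.3, -189.0], [397.2, -164.1], [435.3, -141.7]] mean [ 423.4 -166. ] edges [43.  28.7 44.2 31.1] ang -152.8
big [[563.4, -196.8], [542.1, -231.5], [492.6, -198.9], [513.7, -165.0]] mean [ 528.  -198.1] edges [40.7 59.3 39.9 59. ] ang -121.5
small [[470.0, -88.1], [453.5, -103.2], [429.9, -80.0], [447.0, -63.5]] mean [450.1 -83.7] edges [22.4 33.1 23.7 33.6] ang -137.4
handle [[446.2, 139.4], [451.2, 53.7], [453.2, 136.4], [457.5, 55.0]] mean [452.   96.1] edges [85.9 82.7 81.5 85.2] ang -86.7
front [[482.0, 193.2], [490.6, -0.9], [472.6, 192.9], [481.8, -1.0]] mean [481.8  96. ] edges [194.3 194.7 194.1 194.1] ang -87.5
foot [[728.6, -76.0], [728.6, -88.3], [606.1, -80.3], [607.3, -92.5]] mean [667.6 -84.3] edges [ 12.3 122.7  12.2 122.3] ang -90.0
lev [[702.2, -67.9], [680.8, -17.4]] mean [691.5 -42.6] edges [54.9 54.9] ang 113.0
mark [[681.3, 120.1], [639.9, 118.1]] mean [660.6 119.1] edges [41.5 41.5] ang -177.2
yel [[658.8, 166.6]] mean [658.8 166.6] edges [0.] ang 
(array([ 423.91447945, -164.50809943,   26.23245352]), np.float64(2.1775738900463093))
tips [ 426.93401869 -166.31278946   30.        ]
small [455.08741481 -82.22923334  30.        ]
big [ 516.81833538 -191.42083065   30.        ]
(array([681.90117544, 120.91961483, 106.18757707]), np.float64(1.4920564123350588)) (array([640.46433655, 118.4847167 , 109.94672075]), np.float64(0.9454907742638409)) (array([659.76213513, 167.47441123, 107.93606702]), np.float64(1.3472970442680914))
```

```bash
python3 -m pendant '[0.0304,-0.0315,0,0,0,0,0.088, 0.0304,-0.0315,0,0,0,0,0.088, 0.0304,-0.0315,0,0,0,0,0.088, 0.0304,-0.0315,0,0,0,0,0.088, 0.0304,-0.0315,0,0,0,0,0.088, 0.0304,-0.0315,0,0,0,0,0.088, 0.0304,-0.0315,0,0,0,0,0.088, 0.0304,-0.0315,0,0,0,0,0.088, 0.0304,-0.0315,0,0,0,0,0.088, 0.0304,-0.0315,0,0,0,0,0.088, 0.0304,-0.0315,0,0,0,0,0.088, 0.0304,-0.0315,0,0,0,0,0.088, 0,0,0.025,0,0,-6.7,0.088, 0,0,0.025,0,0,-6.7,0.088, 0,0,0,0,0,0,0.088, 0,0,0,0,0,0,0.088]' 10
cat >> h.py <<'E'
from scipy.spatial.transform import Rotation as Ro
def togo(st,xyz,ang):
    """tool-frame shift (mm) and turn (deg rotvec) to TCP xyz, tool down with tool x at ang deg"""
    R0=Ro.from_quat(st['orientation']);c,s=np.cos(np.radians(ang)),np.sin(np.radians(ang))
    R1=Ro.from_matrix(np.array([[c,s,0],[s,-c,0],[0,0,-1]]))
    return R0.inv().apply(np.array(xyz)-st['ee_pos']).round(1),(R0.inv()*R1).as_rotvec(degrees=True).round(2)
E
python3 - <<'E'
from h import *
from station import monitor,vision
import pickle
st=monitor.sense();print(st['ee_pos'],togo(st,(424,-165.5,20),28.8))
s=vision.snapshot('wrist');pickle.dump(s,open('w1.pkl','wb'));cv2.imwrite('pics/w1.png',s['pixels'][:,:,::-1])
for b in blobs(s,(5,150,80),(16,255,255),60):print(b,plane(s,b[0],30).round(1))
E
```

```text
clock: 1.7
ee_pos: [423.6, -165.4, 202.8]
orientation: [0.969, 0.247, -0.0, -0.0]
contact_force: [-0.6, -0.1, 0.0]
gripper_width: 87.8
finger_force: 0.0
[ 423.60605188 -165.42211401  202.80046811] (array([  0.4,   0.4, 182.8]), array([-0.05,  0.04, -0.2 ]))
((np.float64(400.8), np.float64(102.4)), 3163, ((399.2405700683594, 103.53303527832031), (48.56428909301758, 73.33207702636719), 60.945396423339844)) [ 529.7 -198.3   30. ]
((np.float64(256.1), np.float64(119.6)), 755, ((256.75689697265625, 119.52294921875), (27.48961639404297, 36.0142707824707), 73.3007583618164)) [449.4 -84.1  30. ]
((np.float64(316.8), np.float64(182.2)), 1409, ((316.6538391113281, 181.7307586669922), (33.33748245239258, 44.98618698120117), 3.1798300743103027)) [ 423.1 -165.2   30. ]
```

View pics/w1.png

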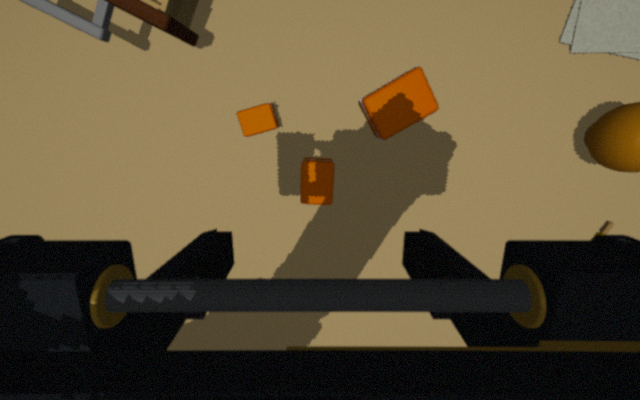

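The middle case is at (317,182), between the fingers and turned about 3° clockwise. I'll descend and grip.

```bash
python3 -m pendant '[0,0,0.04,0,0,1.5,0.088, 0,0,0.04,0,0,0,0.088, 0,0,0.04,0,0,0,0.088, 0,0,0.04,0,0,0,0.088, 0,0,0.023,0,0,0,0.088, 0,0,0,0,0,0,0.088, 0,0,0,0,0,0,0.02, 0,0,0,0,0,0,0.02, 0,0,0,0,0,0,0.02, 0,0,0,0,0,0,0.02, 0,0,0,0,0,0,0.02, 0,0,0,0,0,0,0.02, 0,0,0,0,0,0,0.02, 0,0,0,0,0,0,0.02]' 15
```

```text
clock: 3.15
ee_pos: [423.9, -165.3, 19.8]
orientation: [0.972, 0.236, -0.0, 0.0]
contact_force: [-0.2, 0.6, 2.6]
gripper_width: 34.0
finger_force: 15.0
```

```bash
python3 -m pendant '[0,0,-0.045,0,0,0,0.02, 0,0,-0.045,0,0,0,0.02, 0,0,-0.045,0,0,0,0.02, 0,0,-0.045,0,0,0,0.02, 0.0323,-0.0283,0,0,0,0,0.02, 0.0323,-0.0283,0,0,0,0,0.02, 0.0323,-0.0283,0,0,0,0,0.02, 0.0323,-0.0283,0,0,0,0,0.02, 0.0323,-0.0283,0,0,0,0,0.02, 0.0323,-0.0283,0,0,0,0,0.02, 0,0,0,0,0,8.4,0.02, 0,0,0,0,0,8.4,0.02, 0,0,0,0,0,8.4,0.02, 0,0,0,0,0,0,0.02, 0,0,0,0,0,0,0.02]'
python3 - <<'E'
from h import *
from station import monitor,vision
import pickle
st=monitor.sense();print(st['ee_pos'],togo(st,(518.2,74.2,50),2.1))
s=vision.snapshot('wrist');pickle.dump(s,open('w2.pkl','wb'));cv2.imwrite('pics/w2.png',s['pixels'][:,:,::-1])
E
```

```text
clock: 4.65
ee_pos: [518.0, 74.5, 199.5]
orientation: [1.0, 0.02, -0.0, 0.0]
contact_force: [0.1, 0.1, -0.8]
gripper_width: 33.7
finger_force: 15.0
[517.97348015  74.45473653 199.49892832] (array([  0.3,   0.2, 149.5]), array([0.01, 0.03, 0.24]))
```

View pics/w2.png

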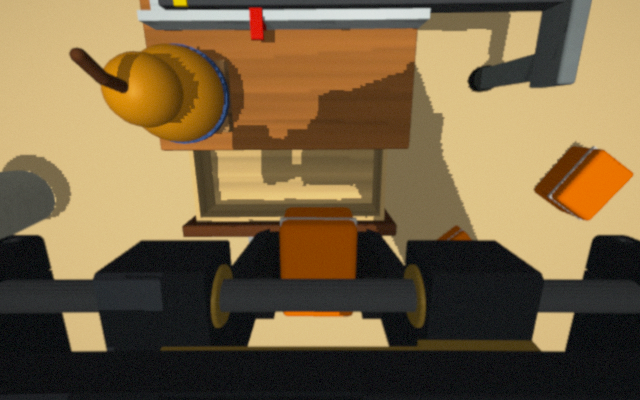

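The wrist view shows the stand's front edge from (163,151) to (408,149) and the front board's top edge at rows 222-234. The case is held at (318,262).

```bash
python3 - <<'E'
from h import *
import pickle
s=pickle.load(open('w2.pkl','rb'))
for n,p,z in(('edgeL',(163,150),85),('edgeR',(408,149),85),('fbL top far',(184,223),71),('fbR far',(395,220),71),('fbL near',(184,236),71),('inR z60',(380,150),60),('inR near',(381,217),60),('inL',(196,150),60),('markwing',(257,24),108),('bar inner',(540,80),86)):print(n,plane(s,p,z).round(1))
E
```

```text
edgeL [552.1 199.2  85. ]
edgeR [560.9   3.1  85. ]
fbL top far [485.2 193.3  71. ]
fbR far [495.7   3.1  71. ]
fbL near [472.5 194.2  71. ]
inR z60 [556.6  20.3  60. ]
inR near [494.4  13.5  60. ]
inL [550.  182.7  60. ]
markwing [640.2 118.7 108. ]
bar inner [616.1 -89.1  86. ]
```

```bash
python3 -m pendant '[0.0015,0,0.04,0,0,0,0.02, 0,0,0.04,0,0,0,0.02, 0,0,0.04,0,0,0,0.02, 0,0,0.025,0,0,0,0.02, 0,0,0.0125,0,0,0,0.02, 0,0,0.001,0,0,0,0.02, 0,0,0,0,0,0,0.02, 0,0,0,0,0,0,0.055, 0,0,0,0,0,0,0.055, 0,0,0,0,0,0,0.055, 0,0,-0.02,0,0,0,0.055, 0,0,-0.04,0,0,0,0.055, 0,0,-0.04,0,0,0,0.055, 0,0,-0.04,0,0,0,0.055, 0,0,-0.01,0,0,0,0.055, 0,0,0,0,0,0,0.055]'
python3 - <<'E'
from h import *
from station import monitor,vision
import pickle
st=monitor.sense();print(st['ee_pos'])
s=vision.snapshot('wrist');pickle.dump(s,open('w3.pkl','wb'))
for b in blobs(s,(4,150,60),(16,255,255),60):print(b[:2],plane(s,b[0],46).round(1),np.round(b[2][1:][0]))
E
```

```text
clock: 6.3
ee_pos: [520.9, 74.6, 193.1]
orientation: [1.0, 0.018, 0.002, -0.0]
contact_force: [-0.3, 0.6, -0.5]
gripper_width: 54.9
finger_force: 0.0
[520.91956609  74.61456735 193.11829015]
((np.float64(139.9), np.float64(5.9)), 107) [667.2 222.9  46. ] [13.  8.]
((np.float64(308.4), np.float64(91.4)), 24844) [607.3  85.3  46. ] [277. 126.]
((np.float64(76.1), np.float64(72.6)), 345) [614.6 282.5  46. ] [55. 11.]
((np.float64(563.5), np.float64(176.6)), 1053) [ 540.7 -152.5   46. ] [39. 68.]
((np.float64(597.4), np.float64(188.4)), 3290) [ 530.7 -186.3   46. ] [48. 74.]
((np.float64(318.3), np.float64(187.0)), 1704) [522.7  73.6  46. ] [36. 52.]
((np.float64(317.7), np.float64(235.8)), 1161) [473.6  72.4  46. ] [ 11. 107.]
((np.float64(450.9), np.float64(241.2)), 225) [472.8 -58.7  46. ] [15. 35.]
((np.float64(206.9), np.float64(236.6)), 520) [468.9 180.8  46. ] [11. 52.]
```

Case is in the drawer at about (523,74), inside the tray. Now I'll push the handle.

```bash
python3 -m pendant '[-0.04,-0.005,0,0,0,0,0, -0.04,-0.005,0,0,0,0,0, -0.02,0,0,0,0,0,0, 0,0,0.04,0,0,0,0, 0,0,0.04,0,0,0,0, 0,0,0.04,0,0,0,0, 0,0,0.019,0,0,0,0, 0,0,0,0,0,0,0, 0.01,0,0,0,0,0,0, 0.01,0,0,0,0,0,0, 0.01,0,0,0,0,0,0, 0.01,0,0,0,0,0,0, 0.01,0,0,0,0,0,0, 0.01,0,0,0,0,0,0, 0.01,0,0,0,0,0,0, 0.01,0,0,0,0,0,0, 0.008,0,0,0,0,0,0, 0,0,0,0,0,0,0]'
```

```text
clock: 8.15
ee_pos: [509.1, 84.1, 52.3]
orientation: [1.0, 0.018, 0.001, -0.0]
contact_force: [-0.5, -0.4, -0.2]
gripper_width: 0.1
finger_force: 0.0
```

```bash
python3 -m pendant '[0.003,0,0,0,0,0,0, 0.003,0,0,0,0,0,0, 0.002,0,0,0,0,0,0, 0.002,0,0,0,0,0,0, 0,0,0,0,0,0,0]'
```

```text
clock: 8.65
ee_pos: [516.4, 84.3, 52.0]
orientation: [1.0, 0.018, -0.001, 0.0]
contact_force: [-4.5, -0.6, 1.2]
gripper_width: 0.1
finger_force: 2.0
```

```bash
python3 -m pendant '[0.003,0,0,0,0,0,0, 0.002,0,0,0,0,0,0, 0,0,0,0,0,0,0, 0,0,0,0,0,0,0]'
```

```text
clock: 9.05
ee_pos: [516.6, 84.2, 51.3]
orientation: [1.0, 0.019, -0.005, 0.001]
contact_force: [-15.2, -0.4, 11.1]
gripper_width: 0.5
finger_force: 8.0
```

Drawer is against its stop. I'll retreat, lift, and turn the tool by 90° towards the leg.

```bash
python3 -m pendant '[-0.03,0,0,0,0,0,0, 0,0,-0.04,0,0,0,0, 0,0,-0.04,0,0,0,0, 0,0,-0.04,0,0,0,0, 0,0,-0.04,0,0,0,0, 0,0,-0.04,0,0,0,0, 0.0298,0.0248,0,0,0,0,0.088, 0.0298,0.0248,0,0,0,0,0.088, 0.0298,0.0248,0,0,0,0,0.088, 0.0298,0.0248,0,0,0,0,0.088, 0.0298,0.0248,0,0,0,0,0.088, 0.0298,0.0248,0,0,0,0,0.088, 0,0,0,0,0,-8.2,0.088, 0,0,0,0,0,-8.2,0.088, 0,0,0,0,0,-8.2,0.088, 0,0,0,0,0,-8.2,0.088, 0,0,0,0,0,-8.2,0.088, 0,0,0,0,0,-8.2,0.088]' && python3 -m pendant '[0,0,0,0,0,-8.2,0.088, 0,0,0,0,0,-8.2,0.088, 0,0,0,0,0,-8.2,0.088, 0,0,0,0,0,-8.2,0.088, 0,0,0,0,0,-8.0,0.088, 0,0,0,0,0,0,0.088, 0,0,0,0,0,0,0.088]'
python3 - <<'E'
from h import *
from station import monitor,vision
import pickle
st=monitor.sense();print(st['ee_pos'],togo(st,(670.2,-58.3,95),92.1),st['q'].round(2))
s=vision.snapshot('wrist');pickle.dump(s,open('w4.pkl','wb'))
t=vision.snapshot('top');pickle.dump(t,open('t4.pkl','wb'))
im=np.vstack([s['pixels'],cv2.resize(t['pixels'][130:270,175:399],(640,400))])
cv2.imwrite('pics/w4.png',cv2.resize(im[:,:,::-1],(480,600),interpolation=cv2.INTER_AREA))
for nm,lo,hi in(('red',(0,150,60),(4,255,255)),('red2',(174,150,60),(180,255,255)),('yel',(22,130,60),(35,255,255)),('blue',(100,140,40),(125,255,255))):
    for b in blobs(s,lo,hi,20):print(nm,b[0],b[1],plane(s,b[0],108 if nm[0]=='r' else 110 if nm[0]=='y' else 113).round(1))
E
```

```text
clock: 10.85
ee_pos: [677.1, -58.9, 252.4]
orientation: [0.9, 0.435, 0.001, 0.0]
contact_force: [0.0, 0.0, -0.1]
gripper_width: 88.1
finger_force: 0.0
clock: 11.55
ee_pos: [676.8, -58.8, 252.2]
orientation: [0.695, 0.719, 0.0, 0.0]
contact_force: [0.9, 1.4, 0.8]
gripper_width: 88.1
finger_force: 0.0
[676.83161565 -58.84956254 252.24463116] (array([  0.7,  -6.7, 157.2]), array([ 0.04, -0.01, -0.23])) [ 0.4   0.66 -0.61  1.42  0.39  1.17 -0.22]
yel (np.float64(537.1), np.float64(284.1)) 60 [ 900.  -150.2  110. ]
yel (np.float64(93.8), np.float64(304.2)) 21 [ 453.  -187.6  110. ]
blue (np.float64(337.7), np.float64(170.8)) 443 [694.6 -41.2 113. ]
```

View pics/w4.png

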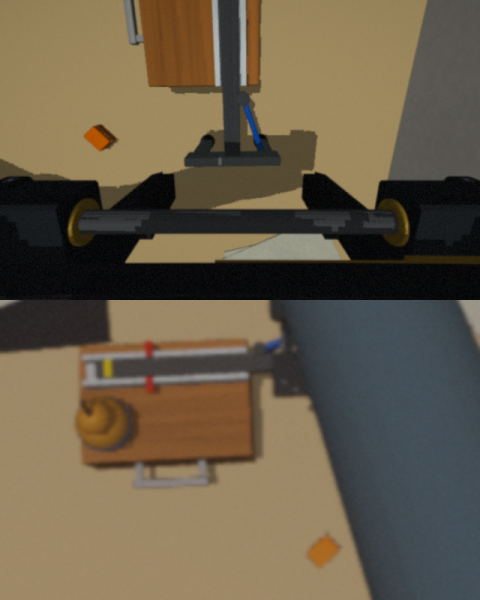

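The wrist half shows the foot bar at about (247-373, 203-220) in full pixels, the leg along column 309 and the open blue lever at (338,171). The top half shows the drawer flush and shut, the yellow line left of the red mark, and nothing else moved.

```bash
python3 - <<'E'
from h import *
import pickle
s=pickle.load(open('w4.pkl','rb'))
g=cv2.cvtColor(s['pixels'],cv2.COLOR_RGB2GRAY)
print(g[190:232,270].tolist());print(g[150,295:350].tolist());print(g[206,235:390].tolist())
for n,p,z in(('barL',(247,205),116),('barR',(373,205),116),('barLfar',(247,212),116),('leg150',(309,150),110)):print(n,plane(s,p,z).round(1))
t=pickle.load(open('t4.pkl','rb'))
for nm,lo,hi,z in(('red',(0,150,70),(5,255,255),108),('yel',(22,150,100),(35,255,255),110)):
    for b in blobs(t,lo,hi,8,(200,130,300,200)):print(nm,b[:2],plane(t,b[0],z).round(1))
E
```

```text
[36, 32, 34, 29, 38, 30, 36, 34, 36, 31, 33, 34, 30, 36, 34, 32, 29, 32, 31, 36, 42, 44, 45, 49, 46, 50, 48, 46, 47, 47, 46, 52, 64, 74, 75, 73, 75, 75, 74, 75, 74, 74]
[139, 131, 96, 71, 52, 51, 52, 49, 44, 50, 52, 51, 51, 49, 48, 47, 50, 50, 56, 56, 53, 49, 50, 51, 54, 68, 71, 77, 75, 75, 71, 65, 56, 57, 58, 57, 58, 58, 48, 56, 65, 72, 74, 73, 89, 122, 136, 140, 140, 140, 139, 140, 142, 136, 140]
[139, 138, 138, 140, 136, 141, 142, 139, 140, 139, 139, 138, 136, 120, 93, 59, 42, 33, 33, 34, 34, 30, 37, 33, 36, 33, 36, 37, 35, 36, 31, 36, 36, 36, 30, 29, 30, 34, 34, 35, 35, 31, 34, 28, 36, 31, 37, 33, 36, 35, 35, 34, 33, 33, 36, 37, 33, 33, 33, 39, 35, 39, 42, 39, 30, 29, 27, 32, 27, 24, 20, 22, 27, 22, 22, 31, 24, 24, 29, 21, 27, 24, 25, 21, 21, 25, 34, 38, 41, 37, 36, 35, 39, 36, 42, 34, 35, 39, 34, 37, 37, 37, 30, 37, 34, 40, 38, 30, 37, 37, 38, 38, 29, 35, 36, 35, 36, 42, 39, 31, 35, 35, 38, 35, 36, 33, 34, 36, 33, 38, 38, 32, 34, 35, 32, 38, 41, 56, 72, 76, 71, 72, 74, 76, 76, 74, 75, 74, 76, 76, 76, 75, 71, 76, 77]
barL [612.9 -75.1 116. ]
barR [728.3 -71.4 116. ]
barLfar [612.7 -81.8 116. ]
leg150 [668.2 -23.8 110. ]
red ((np.float64(243.9), np.float64(152.3)), 15) [682.2 120.6 108. ]
red ((np.float64(244.6), np.float64(168.8)), 19) [640.7 118.1 108. ]
yel ((np.float64(224.6), np.float64(161.5)), 30) [658.5 167.3 110. ]
```

```bash
python3 -m pendant '[0.0015,-0.005,0.04,0,0,0,0.088, 0,0,0.04,0,0,0,0.088, 0,0,0.04,0,0,0,0.088, 0,0,0.03,0,0,0,0.088, 0,0,0.007,0,0,0,0.088, 0,0,0,0,0,0,0.088, 0,0,0,0,0,0,0.088]' && python3 -m pendant '[-0.006,0,0,0,0,0,0.088, -0.006,0,0,0,0,0,0.088, -0.006,0,0,0,0,0,0.088, -0.006,0,0,0,0,0,0.088, -0.006,0,0,0,0,0,0.088, -0.006,0,0,0,0,0,0.088, 0,0,0,0,0,0,0.088]'
python3 - <<'E'
from h import *
from station import monitor,vision
import pickle
for n,bx in(('top',(200,130,300,200)),('scene',(340,170,420,220))):
  t=vision.snapshot(n);pickle.dump(t,open(n[0]+'5.pkl','wb'))
  for nm,lo,hi,z in(('red',(0,150,70),(5,255,255),108),('yel',(22,150,100),(35,255,255),110)):
    for b in blobs(t,lo,hi,8,bx):print(n,nm,b[:2],plane(t,b[0],z).round(1))
E
```

```text
clock: 12.35
ee_pos: [672.8, -57.1, 97.1]
orientation: [0.694, 0.72, 0.001, 0.001]
contact_force: [-0.5, -0.3, 0.9]
gripper_width: 88.0
finger_force: 0.0
clock: 13.05
ee_pos: [672.8, -95.0, 95.1]
orientation: [0.695, 0.719, -0.0, 0.0]
contact_force: [1.7, 2.2, 0.5]
gripper_width: 88.0
finger_force: 1.1
top red ((np.float64(243.9), np.float64(152.3)), 15) [682.2 120.6 108. ]
top red ((np.float64(244.5), np.float64(168.8)), 19) [640.7 118.4 108. ]
top yel ((np.float64(236.5), np.float64(161.0)), 28) [659.8 138.1 110. ]
scene red ((np.float64(376.0), np.float64(194.0)), 16) [638.3 120.1 108. ]
scene red ((np.float64(384.6), np.float64(205.6)), 14) [682.9 120.7 108. ]
scene yel ((np.float64(386.8), np.float64(197.8)), 18) [663.2 138.3 110. ]
```

```bash
python3 -m pendant '[-0.005,0,0,0,0,0,0.088, -0.005,0,0,0,0,0,0.088, -0.005,0,0,0,0,0,0.088, -0.003,0,0,0,0,0,0.088, 0,0,0,0,0,0,0.088, 0,0,0,0,0,0,0.088]'
cat > m.py <<'E'
from h import *
from station import monitor,vision
import sys
Y=np.array([-.0367,.9993])
def meas():
  for n,bx in(('top',(200,130,300,200)),('scene',(340,170,420,220))):
    d=[]
    for k in range(3):
      t=vision.snapshot(n)
      r=[plane(t,b[0],108)[:2]@Y for b in blobs(t,(0,150,70),(5,255,255),8,bx)]
      y=[plane(t,b[0],110)[:2]@Y for b in blobs(t,(22,120,90),(35,255,255),8,bx)]
      d.append((len(r),len(y),round(np.mean(y)-np.mean(r),1)))
    print(n,d)
  im=cv2.resize(t['pixels'][170:250,310:420,::-1],None,fx=5,fy=5,interpolation=cv2.INTER_CUBIC);cv2.imwrite(sys.argv[1],im)
  t=vision.snapshot('top');im2=cv2.resize(t['pixels'][135:185,200:310,::-1],None,fx=5,fy=5,interpolation=cv2.INTER_CUBIC)
  v=np.vstack([im,im2])[:600];cv2.imwrite(sys.argv[1],v)
meas();s=monitor.sense();print(s['ee_pos'],s['contact_force'],s['gripper_width'],s['finger_force'])
E
python3 m.py pics/m6.png
```

```text
clock: 13.75
ee_pos: [673.3, -111.6, 95.0]
orientation: [0.694, 0.72, -0.0, -0.0]
contact_force: [1.7, 3.7, 0.3]
gripper_width: 87.8
finger_force: 1.3
top [(2, 1, np.float64(2.0)), (2, 1, np.float64(2.4)), (2, 1, np.float64(2.4))]
scene [(2, 1, np.float64(1.5)), (2, 1, np.float64(1.1)), (2, 1, np.float64(1.5))]
[ 673.20939501 -111.17549406   95.02175144] [ 1.49503196  2.86394781 -1.27926227] 87.73672736921206 1.3444195222109556
```

```bash
python3 -m pendant '[-0.0018,0,0,0,0,0,0.088, 0,0,0,0,0,0,0.088, 0,0,0,0,0,0,0.088]'; python3 m.py pics/m7.png
```

```text
clock: 14.4
ee_pos: [673.3, -113.1, 95.0]
orientation: [0.694, 0.72, -0.0, -0.0]
contact_force: [0.3, 2.3, -2.6]
gripper_width: 87.8
finger_force: 1.5
top [(2, 1, np.float64(0.3)), (2, 1, np.float64(0.2)), (2, 1, np.float64(0.1))]
scene [(2, 1, np.float64(-0.5)), (2, 1, np.float64(-0.4)), (2, 1, np.float64(-0.6))]
[ 673.3156772  -113.14870079   95.08429131] [-0.53748057  2.15914398 -0.74487213] 88.29055509048723 1.4053584169596434
```

View pics/m7.png

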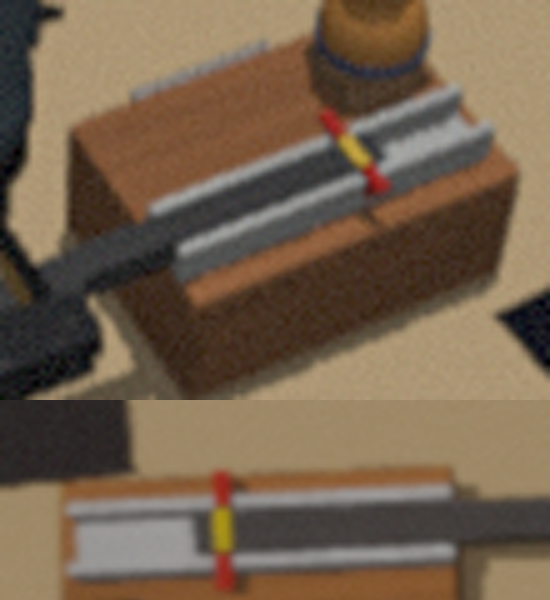

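Both views show the yellow line level with the red mark, at scene crop (355,152) and top crop (222,530). Now I'll squeeze.

```bash
python3 -m pendant '[0,0,0,0,0,0,0.06, 0,0,0,0,0,0,0.05, 0,0,0,0,0,0,0.045, 0,0,0,0,0,0,0.04, 0,0,0,0,0,0,0.035, 0,0,0,0,0,0,0.03, 0,0,0,0,0,0,0.025, 0,0,0,0,0,0,0.02, 0,0,0,0,0,0,0.02, 0,0,0,0,0,0,0.02, 0,0,0,0,0,0,0.02]' 35; python3 m.py pics/m8.png
```

```text
clock: 15.85
ee_pos: [674.8, -112.9, 96.7]
orientation: [0.694, 0.72, 0.001, 0.001]
contact_force: [1.1, 3.2, 5.0]
gripper_width: 26.2
finger_force: 36.9
top [(2, 1, np.float64(1.0)), (2, 1, np.float64(0.8)), (2, 1, np.float64(0.6))]
scene [(2, 1, np.float64(-0.6)), (2, 1, np.float64(0.6)), (2, 1, np.float64(-0.5))]
[ 674.8388775  -112.94625689   96.66432214] [2.15007708 2.77124362 5.35126036] 26.259284710159747 36.87557715922594
```

```bash
python3 -m pendant '[-0.0004,0,0.001,0,0,0,0.02, 0,0,0,0,0,0,0.02, 0,0,0,0,0,0,0.02, 0,0,0,0,0,0,0.02, 0,0,0,0,0,0,0.02]' 40; python3 m.py pics/m9.png; python3 - <<'E'
from station import vision
import cv2,numpy as np
w=vision.snapshot('wrist')['pixels'][:,:,::-1];m=cv2.imread('pics/m9.png')
cv2.imwrite('pics/f9.png',np.vstack([w[0:320],cv2.resize(m,(640,698))[:270]]))
E
```

```text
clock: 16.7
ee_pos: [674.8, -113.3, 96.6]
orientation: [0.694, 0.72, 0.001, 0.001]
contact_force: [-1.7, 3.7, 12.0]
gripper_width: 26.2
finger_force: 41.8
top [(2, 1, np.float64(0.5)), (2, 1, np.float64(0.4)), (2, 1, np.float64(0.4))]
scene [(2, 1, np.float64(-0.1)), (2, 1, np.float64(-0.8)), (2, 1, np.float64(-1.0))]
[ 674.84358968 -113.26238659   96.63055477] [-1.55819129  3.28684966 11.45273515] 25.80707151648744 41.78417969495058
```

View pics/f9.png

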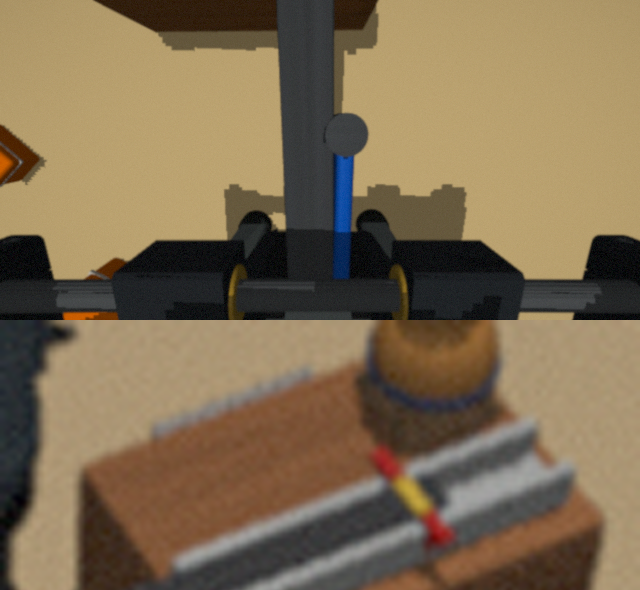

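The wrist view shows the blue lever at (343,215) parallel and flat along the leg, with the fingers clamped over both. The yellow line is still level with the red mark at (415,497). Handing in.

```bash
python3 -c "
from station import manip
print(manip.finish_job())"
```

```text
the job is handed in; nothing more can be done
None
```

I handed the job in: the middle-sized orange case is in the shut drawer, the leg is held with its yellow line within about 1 mm of the red mark, and the cam lever was then squeezed closed, with the gripper still clamped at about 40 N after about 17 s of robot time; the result has not been reported back to me.

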